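# Load a jar into the gravity jar rack

### The job

Load the standing black jar into the sloping chute of the white jar rack: tip it out of its bay onto its side on the deck, slide it until it lies squarely in front of the mouth of the chute, and roll it in so that it runs down against the jar that already lies there. At the end both jars must lie side by side across the chute at its low end, at rest, with everything else, the salt shaker in the other bay too, left where it was.

Things in the scene. Friction and masses are not known exactly. Their poses are not given: they have to be found in the camera images.
- rack: Fixed white sheet-metal jar rack. Origin: on the worktop under the middle of its deck; x points away from the robot, down the chute; y to the left; z up. Yaw within 0.2 rad of 0. Level deck, top z 50 mm, x -60 to 75, y -95 to 95 mm; front bead 8 mm above it. At each end of the deck a bay, 6 mm lower, then an end lip (y 205 mm, top z 56). Behind deck and bays a fence, top z 90.
- mouth (a point): Middle of the deck's back edge, where the chute begins: rack x 75, y 0, z 50 mm; rack axes. The chute is 108 mm wide (y -54 to 54), walls top z 90; its floor falls from z 50 at x 75 to z 14 at x 305 mm (end wall). Two funnel plates, 40 mm high, run out onto the deck to x 50, y +-79 mm. Two thin steel rods 84 mm above the floor roof the chute from x 130 on, on a hoop with its top at z 130.
- left_bay (a point): Middle of the left bay's floor: rack x 5, y 150, z 44 mm; rack axes. The bay is x -60 to 75, y 95 to 205 mm. Its inner side, at y 95, is a step 6 mm up to the deck: a jar standing in the bay and pushed near its top towards the deck trips on the step and tips over onto the deck; it then lies with its foot up to 35 mm over the bay and stays there, as the deck is level.
- right_bay (a point): Middle of the right bay's floor: rack x 5, y -150, z 44 mm; rack axes. The mirror image of the left bay.
- next_place (a point): Middle of the resting place of the second jar in the chute, against the first: rack x 195, y 0, z 68 mm; rack axes.
- jar: The jar to load: squat black cylinder with a screw lid, 73 mm in diameter, 97 mm high, about 0.2 kg (0.14 to 0.3), standing in the left or the right bay of the rack. Origin: centre of its underside; z points to the lid. Too wide to grasp. To tip it push its top 15 mm (lower, its rising heel catches the fingers). Lying it slides along its axis and rolls across it.
- jar_mid (a point): Middle of that jar, 48.5 mm from its underside on its axis.
- old_jar: A second jar, the same, already lying across the chute against its end wall. Origin: centre of its underside; z points to the lid.
- old_jar_mid (a point): Middle of the jar already in the chute, on its axis; at the start at rack x 268, y 0, z 57 mm.
- salt_shaker: Bystander: glass salt shaker, 44 mm in diameter, 90 mm high, standing in the other bay of the rack. Origin: centre of its underside.
- tea_mug: Bystander: white mug, 78 x 112 x 99 mm, standing on the worktop left of the rack. Origin: centre of its underside.
- white_bottle: Bystander: white bottle with a screw cap, 57 mm in diameter, 122 mm high, standing right of the rack. Origin: centre of its underside.
- round_pot: Bystander: low round white pot, 60 mm in diameter, 31 mm high, standing left of the rack. Origin: centre of its underside.
Mind the look-alikes: they are no part of the job. What is shaped like the jar but red or yellow is not meant.

How it is judged:
By the outcome, as a careful person would: the job done as asked, in the order asked, and still so for the second after the job is handed in, with the robot touching nothing.
It also fails if it takes over 53 s, if anything falls off the work surface, if the arm or the gripper's body presses on something with over 40 N, if the wrist force passes 120 N, or if a joint passes its speed limit or range.

### The arm

A 6-joint arm with a two-finger parallel gripper is mounted at the origin on a cart in front of the work surface, level with it; the furniture and walls round the work are solid. World frame = base frame: x ahead of the robot, y to its left, z up, the work surface at z = 0. Lengths are in mm, angles in degrees, forces in N, time in s.
With the tool pointing down it reaches from about 350 to 850 mm from the base axis. Payload 8.1 kg.
Tool frame: the origin (TCP) lies at the very end of the fingers, on their centre line; the grasp point (between the pads) lies r.tcp_to_grasp behind it (r.tcp_to_grasp is the distance from the TCP to the grasp point, in mm); z points along the fingers, y is the line along which they close (so a half turn about z gives the same grasp; the last joint's range is limited). The gripper opens to 85 mm and grips with 20 to 120 N. Pads are 22 mm wide; open, the fingers measure 114 mm over their backs; the gripper's body (76 mm by 85 mm) begins 54 mm behind the grasp point. The pads swing forward as they close: fully open they stand 13 mm farther back than shut.
Start: joints at [61.112, 7.471, 85.268, -0, 87.261, -4.893], TCP at [243.978, 548.16, 231.292] pointing down, gripper open.
Joint ranges: [-169.43, 169.43], [-51.17, 129.36], [1.28, 143.12], [-76.62, 256.62], [0, 156.53], [-152.29, 152.29]. Speed limits (degrees/s): [136.94, 136.94, 159.86, 180, 180, 180].

### API

Orientations are given as [roll, pitch, yaw] about the fixed x, y, z axes, in that order (R = Rz(yaw) Ry(pitch) Rx(roll)).
In Python, from bench import sense, viewer, order, r gives the robot as it stands.
- The arm moves only by the tool carry_out, never from a script. Its argument "increments" is one flat list of numbers, 7 for each row, row after row: the shift along the tool's x, y, z as a fraction of full scale, then the turn, a rotation vector about the tool's x, y, z as a fraction of full scale, then the opening, from -1 (shut) to 1 (fully open). A call has exactly 10 rows; each row is the pose to reach, as a shift and turn from the pose commanded when the call began, along the tool's axes at that moment, turning the shorter way round; what a row does not reach only later rows make up. Full scale, the value 1, is 400 mm for a shift and 2 pi rad for a turn. A row lasts 1/8 s, in which the tool goes at most 62.5 mm and 10.7 degrees, less where a joint would pass 70% of its speed; a pose out of reach is approached as far as the arm can. A call with a number of a shift or a turn outside -1 to 1 is refused whole. A call with a gripper value outside its range is refused whole. The fingers move at their own pace and stop on an object; "force" is the grip in N (left out, the last holds). Time passes only in rows, so rows that repeat a pose let the fingers close, or fill a call up. It gives the time, the measured TCP pose, the force, the opening and the grip force at its end, in the units of the state.
- sense(): the state, without advancing time (a new reading comes with each control period).
- viewer.snapshot(name): name is "side" or "top"; returns the picture (384x512x3 uint8, red, green, blue); there is no depth.
- viewer.get_calibration(name): a dict with "fx", "fy", "cx", "cy" (pixels), "k1" (the pictures are not rectified: a ray, as slopes to the right and down, at radius r is drawn at 1 + k1 r^2 times it, then the intrinsics apply), "R" (3x3) and "t" (3): a world point X has camera coordinates R X + t. Camera axes: x right, y down, z forward; pixel columns grow to the right and rows downward; lengths in mm; the calibration is good to about 2 mm. A picture is of the moment at which its call begins. get_calibration takes no time and is no camera call.
- order.hand_in(): hands the job in; it is judged then, once.
The state is a dict: "time": time; "joint_pos": joint angles; "qd": joint speeds; "joint_efforts": joint torques, N m; "tool_pos": TCP position; "tcp_rot": TCP orientation; "ft_force": force on the tool from outside, world axes, zero at the start; "wrist_torque": the same for the moment, N m; "finger_gap": finger opening in mm; "grip_force": force on a finger pad.
Only numpy, scipy, OpenCV 4.12 (cv2) and the standard library are available. Lean on these libraries where they do the work, as an engineer would, in place of code of your own. Each camera call takes 0.05 s, during which the arm holds its last target. There are 200 camera calls.

## Working session

There is one attempt and no reset: what is moved stays moved. The work goes in short steps, Python scripts to look and compute and a tool call to move; the robot and the scene stay as the last step left them, time stands still between calls to the robot, and variables do not carry over. Pictures are saved under pics/ and viewed, at most 10 in all, crops included, and the job is handed in when it is done.

Besides the shell and the picture viewer there is one more tool, called after "Emit:" in YAML: its name, and indented under it one key for each argument. carry_out: Moves the arm, as the interface text tells. Its arguments: {"type":"object","properties":{"increments":{"type":"array"},"force":{"type":"number"}},"required":["increments"]}

```bash
mkdir -p pics; cat > h.py <<'E'
import numpy as np, cv2
from bench import sense, viewer, order, r
def snap(n,f):
    im=np.array(viewer.snapshot(n)); cv2.imwrite('pics/'+f,im[:,:,::-1]); return im
def ray(n,u,v):
    c=viewer.get_calibration(n); x=(u-c['cx'])/c['fx']; y=(v-c['cy'])/c['fy']
    s=cv2.undistortPoints(np.array([[[u,v]]],float),np.array([[c['fx'],0,c['cx']],[0,c['fy'],c['cy']],[0,0,1]]),np.array([c['k1'],0,0,0.]))[0,0]
    R=np.array(c['R']);t=np.array(c['t']); return -R.T@t, R.T@np.array([s[0],s[1],1])
def onz(n,u,v,z):
    o,d=ray(n,u,v); return o+d*(z-o[2])/d[2]
def proj(n,X):
    c=viewer.get_calibration(n)
    return cv2.projectPoints(np.array(X,float).reshape(-1,1,3),cv2.Rodrigues(np.array(c['R'],float))[0],np.array(c['t'],float),np.array([[c['fx'],0,c['cx']],[0,c['fy'],c['cy']],[0,0,1]]),np.array([c['k1'],0,0,0.]))[0][:,0]
E
python3 - <<'E'
from h import *
a=snap('top','t0.png');b=snap('side','s0.png')
for n in('top','side'):
    c=viewer.get_calibration(n);print(n,c['k1'],-np.array(c['R']).T@np.array(c['t']))
s=sense();print(s['time'],s['tool_pos'],s['tcp_rot'],s['finger_gap'],r.tcp_to_grasp)
E
```

```text
top -0.011465502972822434 [ 479.15265977   -3.99054845 1470.27337004]
side -0.09183155524602023 [ 290.16862022 -761.32851571  764.41882329]
0.1 [243.72501533 547.72866281 230.32104159] [-1.79903685e+02 -8.43198755e-03  1.56006233e+02] 85.30101373842615 18.700000000000003
```

View pics/t0.png

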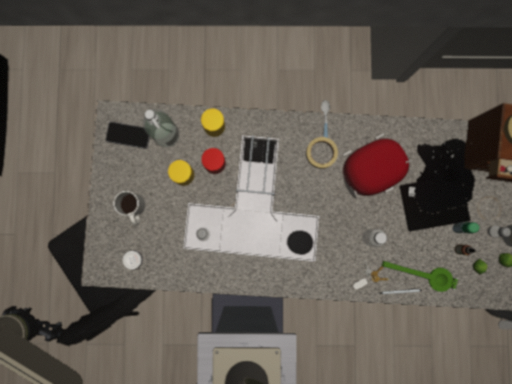

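View pics/s0.png

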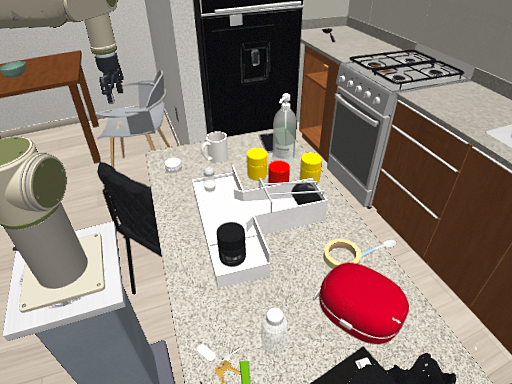

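The top view shows the black jar at about (300,242) in the right bay and the shaker at (202,233). The old jar lies in the chute at (260,150). Candidates for the jar:
- black (300,242)
- black, lying in the chute (260,150)
- red (213,160)
- yellow (180,172) and (212,120)

The black standing one in the rack's right bay fits the description. I'll confirm it in an enlarged crop.

```bash
python3 - <<'E'
import cv2
a=cv2.imread('pics/t0.png')[125:270,175:330]
cv2.imwrite('pics/t0c.png',cv2.resize(a,None,fx=4,fy=4,interpolation=cv2.INTER_CUBIC))
E
```

```text
(no output)
```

View pics/t0c.png

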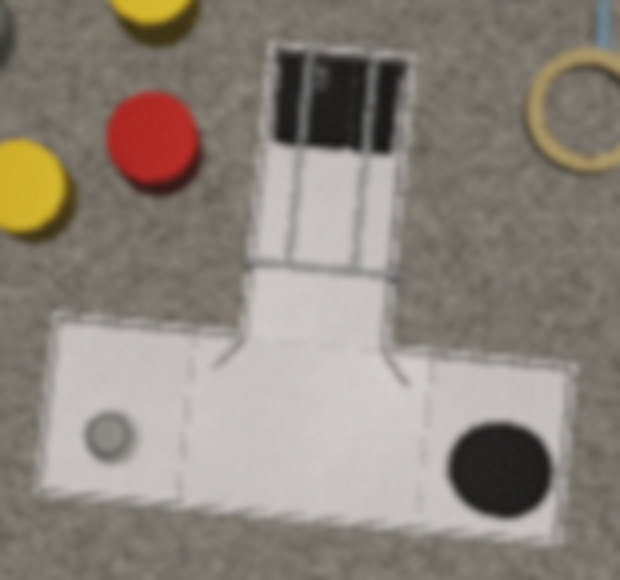

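The crop confirms it: the black standing jar, crop (500,470), is in the right bay and the shaker, crop (110,437), is in the left bay. The old jar is at the chute's end, crop (335,100). Next I'll fit the rack from landmark pixels.

```bash
python3 - <<'E'
from h import *
from scipy.optimize import least_squares
L=[((55,315),(75,205,90)),((575,368),(75,-205,90)),((42,492),(-60,205,56)),((558,540),(-60,-205,56)),((243,340),(75,54,90)),((385,350),(75,-54,90)),((215,366),(50,79,90)),((408,385),(50,-79,90)),((250,263),(130,54,130)),((398,275),(130,-54,130)),((272,43),(305,54,90)),((412,57),(305,-54,90))]
px=np.array([a for a,_ in L],float); px=(px+.5)/4-.5+[175,125]; P=np.array([b for _,b in L],float)
def T(p,X):
    c,s=np.cos(p[2]),np.sin(p[2]); X=np.atleast_2d(X); return np.c_[p[0]+c*X[:,0]-s*X[:,1],p[1]+s*X[:,0]+c*X[:,1],X[:,2]]
f=least_squares(lambda q:(proj('top',T([q[0]*100,q[1]*100,q[2]],P))-px).ravel(),[4.8,-.1,-.1],loss='soft_l1')
p=f.x*[100,100,1]; print('rack',p,np.degrees(p[2]));print(np.round(f.fun.reshape(-1,2),1).tolist())
np.save('rack.npy',p)
def inv(X):
    d=X[:2]-p[:2]; c,s=np.cos(p[2]),np.sin(p[2]); return np.round([c*d[0]+s*d[1],-s*d[0]+c*d[1]],1)
im=cv2.imread('pics/t0.png')
m=(im.max(2)<60).astype(np.uint8); m[:200]=0; m[270:]=0; m[:,:270]=0; m[:,330:]=0
c=max(cv2.findContours(m,0,1)[0],key=cv2.contourArea); (u,v),d,_=cv2.fitEllipse(c); print('jar px',u,v,d)
# blob = hull of top and bottom disc: mid at ~ top centre, z~120
for z in(141,):X=onz('top',u,v,z);print('jar',X,inv(X))
X=onz('top',175+110/4,125+437/4,134);print('shaker',X,inv(X))
# side view check of rack & jar top
print(proj('side',T(p,[[-60,-205,56],[75,-205,90],[-60,205,56],[305,-54,90],[5,-150,141]])).round().tolist())
s=cv2.imread('pics/s0.png');m=(s.max(2)<70).astype(np.uint8);m[:210]=0;m[275:]=0;m[:,:205]=0;m[:,255:]=0
c=max(cv2.findContours(m,0,1)[0],key=cv2.contourArea);print('side blob',cv2.boundingRect(c))
for z,v in((141,230),):X=onz('side',231,v,z);print(X,inv(X))
E
```

```text
rack [ 4.69884253e+02 -1.20538204e+01 -8.82834446e-02] -5.058268774504184
[[-0.7, 0.8], [1.0, -0.0], [-0.4, -0.3], [0.0, 0.1], [0.7, -0.8], [-0.1, -0.1], [-1.1, -0.1], [1.5, -0.0], [0.3, -0.4], [-1.1, -0.0], [0.5, 0.6], [-0.3, 0.3]]
jar px 299.7389831542969 242.1141815185547 (21.024768829345703, 23.53348159790039)
jar [ 448.77396987 -156.06135976  141.        ] [  -8.3 -145.3]
shaker [470.31256314 133.69470683 134.        ] [-12.4 145.2]
[[216.0, 274.0], [268.0, 253.0], [192.0, 180.0], [325.0, 199.0], [234.0, 230.0]]
side blob (217, 223, 29, 43)
[ 453.53981342 -160.24772171  141.        ] [  -3.2 -149.1]
```

```bash
cat >> h.py <<'E'
from scipy.spatial.transform import Rotation as Ro
P0=np.load('rack.npy')
def W(x,y,z):
    c,s=np.cos(P0[2]),np.sin(P0[2]); return np.array([P0[0]+c*x-s*y,P0[1]+s*x+c*y,z])
def inv(X):
    d=X[:2]-P0[:2]; c,s=np.cos(P0[2]),np.sin(P0[2]); return np.round([c*d[0]+s*d[1],-s*d[0]+c*d[1]],1)
def plan(wps,cur=None):
    # wps: (world xyz, yaw deg); prints row values from the current pose
    s=sense(); p=np.array(s['tool_pos']); R=Ro.from_euler('xyz',s['tcp_rot'],degrees=True)
    if cur is not None: p,R=np.array(cur[0]),Ro.from_euler('xyz',cur[1],degrees=True)
    print('t',s['time'],'rack xy',inv(p),p.round(1),np.round(s['tcp_rot'],1),np.round(s['ft_force'],1),round(s['finger_gap'],1))
    for X,y in wps:
        d=R.inv().apply(np.array(X)-p)/400; rv=(R.inv()*Ro.from_euler('xyz',[180,0,y],degrees=True)).as_rotvec()/2/np.pi
        print(np.round(d,3).tolist(),np.round(rv,3).tolist())
E
python3 - <<'E'
from h import *
q=np.degrees(P0[2]); print(W(-6.5,-222,230))
plan([((330,400,235),120),((430,200,235),85+q*0),(W(-6.5,-222,235),90+q)])
E
```

```text
[ 443.83609151 -232.61615457  230.        ]
t 0.1 rack xy [-274.6  537.7] [243.7 547.7 230.3] [-179.9   -0.   156. ] [ 0.1 -0.2 -0.1] 85.3
[-0.347, -0.25, -0.011] [-0.0, 0.0, 0.1]
[-0.779, -0.605, -0.011] [-0.0, 0.0, 0.197]
[-1.25, -1.579, -0.009] [-0.0, 0.0, 0.197]
```

Emit:
carry_out:
  increments: [-0.12,-0.085,-0.01,0,0,0.03,-0.06,-0.24,-0.17,-0.01,0,0,0.06,-0.06,-0.347,-0.25,-0.01,0,0,0.09,-0.06,-0.45,-0.34,-0.01,0,0,0.12,-0.06,-0.56,-0.43,-0.01,0,0,0.15,-0.06,-0.67,-0.52,-0.01,0,0,0.175,-0.06,-0.779,-0.605,-0.01,0,0,0.197,-0.06,-0.83,-0.73,-0.01,0,0,0.197,-0.06,-0.87,-0.85,-0.01,0,0,0.197,-0.06,-0.92,-0.97,-0.01,0,0,0.197,-0.06]

```text
time: 1.35
tool_pos: [421.8, 42.5, 235.0]
tcp_rot: [-180.0, 0.0, 85.1]
ft_force: [0.3, -0.2, 1.1]
finger_gap: 40.1
grip_force: 0.0
```

```bash
python3 - <<'E'
from h import *
q=np.degrees(P0[2])
plan([(W(-6.5,-222,235),90+q),(W(-6.5,-222,126),90+q)])
E
```

```text
t 1.35 rack xy [-52.7  50.1] [421.8  42.5 235. ] [-180.     0.    85.1] [ 0.3 -0.2  1.1] 40.1
[-0.681, 0.114, -0.0] [-0.0, 0.0, 0.0]
[-0.681, 0.114, 0.272] [-0.0, 0.0, 0.0]
```

Emit:
carry_out:
  increments: [-0.13,0.02,0,0,0,0,-0.06,-0.26,0.043,0,0,0,0,-0.06,-0.39,0.065,0,0,0,0,-0.06,-0.52,0.087,0,0,0,0,-0.06,-0.63,0.106,0,0,0,0,-0.06,-0.681,0.114,0,0,0,0,-0.06,-0.681,0.114,0.1,0,0,0,-0.06,-0.681,0.114,0.2,0,0,0,-0.06,-0.681,0.114,0.272,0,0,0,-0.06,-0.681,0.114,0.272,0,0,0,-0.06]

```text
time: 2.6
tool_pos: [442.6, -229.3, 123.7]
tcp_rot: [-179.7, -0.2, 85.1]
ft_force: [0.1, 0.7, 0.5]
finger_gap: 40.0
grip_force: 0.0
```

```bash
python3 - <<'E'
from h import *
q=np.degrees(P0[2])
a=snap('side','s1.png'); cv2.imwrite('pics/s1c.png',cv2.resize(a[150:300,150:350,::-1],None,fx=4,fy=4,interpolation=cv2.INTER_CUBIC))
plan([(W(-6.5,-222,126),90+q),(W(-6.5,-126,126),90+q)])
E
```

```text
t 2.65 rack xy [  -6.7 -219.6] [ 443.8 -230.2  125.8] [-1.799e+02 -1.000e-01  8.510e+01] [1.4 0.2 0.1] 40.4
[-0.006, 0.001, -0.0] [-0.0, -0.0, 0.0]
[0.234, 0.001, -0.0] [-0.0, -0.0, 0.0]
```

View pics/s1c.png

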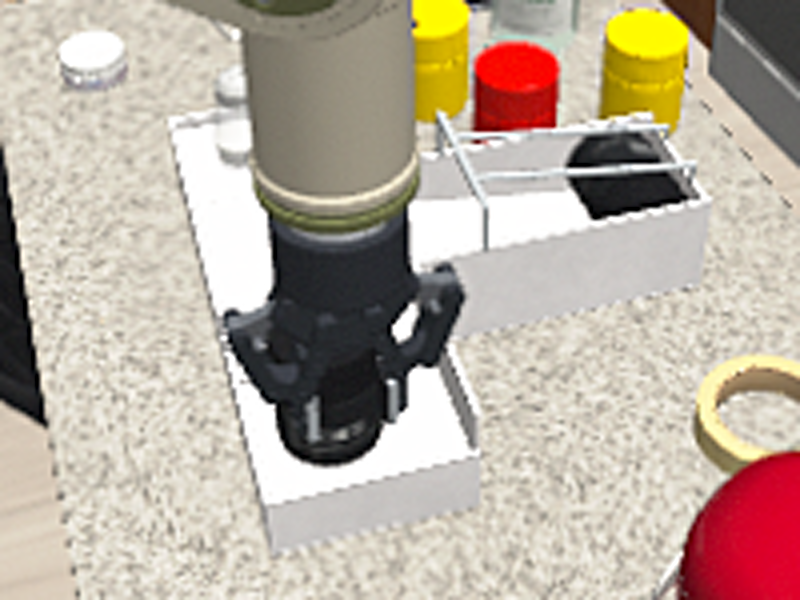

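The side crop shows the two fingers, crop (312,415) and (392,400), in front of the jar near its top. The jar spans columns 277–382. I'll shift by about −2 mm along x and push.

Emit:
carry_out:
  increments: [0.04,-0.005,0,0,0,0,-0.06,0.07,-0.005,0,0,0,0,-0.06,0.09,-0.005,0,0,0,0,-0.06,0.11,-0.005,0,0,0,0,-0.06,0.13,-0.005,-0.002,0,0,0,-0.06,0.15,-0.005,-0.004,0,0,0,-0.06,0.17,-0.005,-0.006,0,0,0,-0.06,0.19,-0.005,-0.008,0,0,0,-0.06,0.21,-0.005,-0.01,0,0,0,-0.06,0.23,-0.005,-0.012,0,0,0,-0.06]

```text
time: 3.9
tool_pos: [450.1, -138.5, 131.0]
tcp_rot: [-180.0, -0.0, 85.1]
ft_force: [-0.4, 0.4, 0.0]
finger_gap: 40.1
grip_force: 0.0
```

```bash
python3 - <<'E'
from h import *
q=np.degrees(P0[2])
a=snap('side','s2.png'); cv2.imwrite('pics/s2c.png',cv2.resize(a[150:300,150:350,::-1],None,fx=3,fy=3,interpolation=cv2.INTER_CUBIC))
plan([(W(-8,-215,150),90+q)])
E
```

```text
t 3.95 rack xy [  -8.7 -126.9] [ 450.  -137.7  130.8] [-1.799e+02 -1.000e-01  8.510e+01] [ 1.6  0.6 -0.6] 40.0
[-0.22, 0.001, -0.048] [-0.0, -0.0, 0.0]
```

View pics/s2c.png

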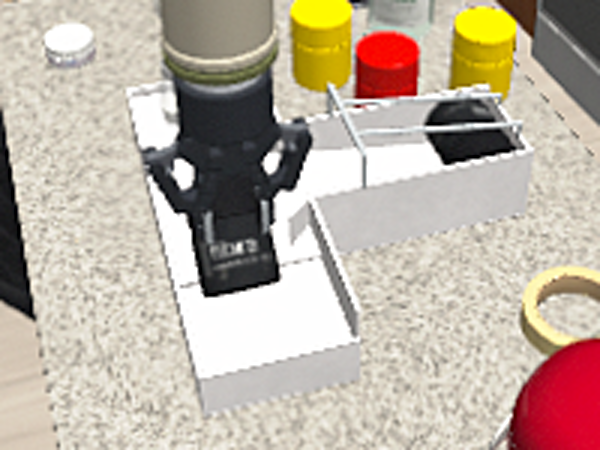

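The side crop shows the jar tipped towards the deck, its foot at about (240,290) just over the step. I'll back off and measure.

Emit:
carry_out:
  increments: [-0.02,0,-0.03,0,0,0,-0.06,-0.08,0,-0.05,0,0,0,-0.06,-0.16,0,-0.05,0,0,0,-0.06,-0.22,0,-0.05,0,0,0,-0.06,-0.22,0,-0.05,0,0,0,-0.06,-0.22,0,-0.05,0,0,0,-0.06,-0.22,0,-0.05,0,0,0,-0.06,-0.22,0,-0.05,0,0,0,-0.06,-0.22,0,-0.05,0,0,0,-0.06,-0.22,0,-0.05,0,0,0,-0.06]

```text
time: 5.2
tool_pos: [442.9, -226.9, 151.3]
tcp_rot: [-180.0, 0.0, 85.1]
ft_force: [-0.1, 0.3, -0.5]
finger_gap: 40.0
grip_force: 0.0
```

```bash
python3 - <<'E'
from h import *
q=np.degrees(P0[2])
a=snap('side','s3.png');b=snap('top','t3.png')
cv2.imwrite('pics/3c.png',np.hstack([cv2.resize(x[y0:y0+150,x0:x0+130,::-1],None,fx=3,fy=3,interpolation=cv2.INTER_CUBIC) for x,x0,y0 in((a,170,150),(b,210,130))]))
plan([(W(-8,-215,70),90+q)])
E
```

```text
t 5.3 rack xy [  -8.  -216.5] [ 442.9 -227.   151.3] [180.    0.   85.1] [0.1 1.  0.2] 40.1
[0.004, -0.0, 0.203] [0.0, 0.0, 0.0]
```

View pics/3c.png

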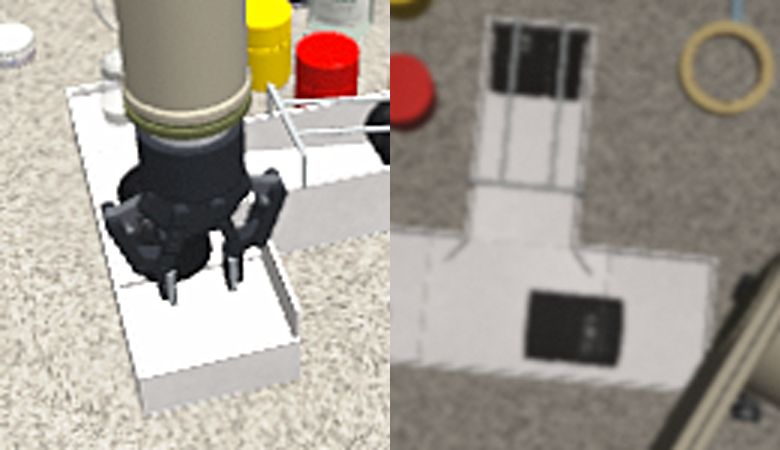

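The top crop shows the jar lying on the deck, crop centre about (575,328), with its axis along the rack's y and its foot slightly over the bay. I'll measure it.

```bash
cat >> h.py <<'E'
def lying(f,box=(200,275,225,330),z=86.5):
    im=cv2.imread('pics/'+f); m=(im.max(2)<75).astype(np.uint8); k=np.zeros_like(m); y0,y1,x0,x1=box; k[y0:y1,x0:x1]=m[y0:y1,x0:x1]
    k=cv2.morphologyEx(k,cv2.MORPH_OPEN,np.ones((3,3),np.uint8))
    c=max(cv2.findContours(k,0,2)[0],key=cv2.contourArea); R=cv2.boxPoints(cv2.minAreaRect(c))
    X=np.array([inv(onz('top',u,v,z)) for u,v in R]); e=X[1]-X[0] if abs((X[1]-X[0])[1])>abs((X[2]-X[1])[1]) else X[2]-X[1]
    if e[1]<0:e=-e
    print('corners',X.tolist(),'centre',X.mean(0),'axis tilt deg',np.degrees(np.arctan2(-e[0],e[1])))
E
python3 - <<'E'
from h import *
lying('t3.png')
E
```

```text
corners [[-41.1, -14.9], [25.6, -15.7], [24.6, -110.3], [-42.1, -109.1]] centre [ -8.25 -62.5 ] axis tilt deg -0.6056410733068901
```

Emit:
carry_out:
  increments: [0.004,0,0.1,0,0,0,-0.06,0.004,0,0.2,0,0,0,-0.06,0.004,0,0.212,0,0,0,-0.06,0.05,0,0.212,0,0,0,-0.06,0.12,0,0.212,0,0,0,-0.06,0.17,0,0.212,0,0,0,-0.06,0.2,0,0.212,0,0,0,-0.06,0.22,0,0.212,0,0,0,-0.06,0.22,0,0.212,0,0,0,-0.06,0.22,0,0.212,0,0,0,-0.06]

```text
time: 6.55
tool_pos: [450.4, -139.8, 66.7]
tcp_rot: [180.0, 0.0, 85.1]
ft_force: [0.3, -0.4, -0.5]
finger_gap: 40.2
grip_force: 0.0
```

```bash
python3 - <<'E'
from h import *
q=np.degrees(P0[2])
snap('top','t4.png');lying('t4.png',(200,275,225,306))
plan([(W(-8,-62,66),90+q)])
E
```

```text
corners [[-42.2, -14.1], [26.9, -16.3], [24.6, -91.9], [-44.5, -89.4]] centre [ -8.8   -52.925] axis tilt deg -1.7425880672717557
t 6.6 rack xy [  -8.2 -129.1] [ 450.4 -139.9   66.5] [-180.     0.    85.1] [ 0.2 -0.8  0.1] 40.1
[0.168, 0.001, 0.001] [-0.0, 0.0, 0.0]
```

Emit:
carry_out:
  increments: [0.02,0,0,0,0,0,-0.06,0.04,0,0,0,0,0,-0.06,0.06,0,0,0,0,0,-0.06,0.08,0,0,0,0,0,-0.06,0.1,0,0,0,0,0,-0.06,0.12,0,0,0,0,0,-0.06,0.14,0,0,0,0,0,-0.06,0.155,0,0,0,0,0,-0.06,0.165,0,0,0,0,0,-0.06,0.168,0,0,0,0,0,-0.06]

```text
time: 7.85
tool_pos: [456.2, -72.3, 66.5]
tcp_rot: [180.0, 0.0, 85.1]
ft_force: [0.5, -1.4, -0.1]
finger_gap: 40.4
grip_force: 0.0
```

```bash
python3 - <<'E'
from h import *
q=np.degrees(P0[2])
a=snap('top','t5.png');lying('t5.png',(200,275,215,300))
cv2.imwrite('pics/5c.png',cv2.resize(a[130:275,200:340,::-1],None,fx=4,fy=4,interpolation=cv2.INTER_CUBIC))
plan([(W(-8,-60,66),90+q)])
E
```

```text
corners [[-39.9, 50.5], [26.8, 45.8], [23.7, 1.6], [-43.0, 6.4]] centre [-8.1   26.075] axis tilt deg -4.011912650167198
t 7.9 rack xy [ -8.4 -61.2] [456.2 -72.3  66.5] [180.    0.   85.1] [-0.6 -0.8 -0.7] 40.2
[0.003, 0.001, 0.001] [0.0, 0.0, 0.0]
```

View pics/5c.png

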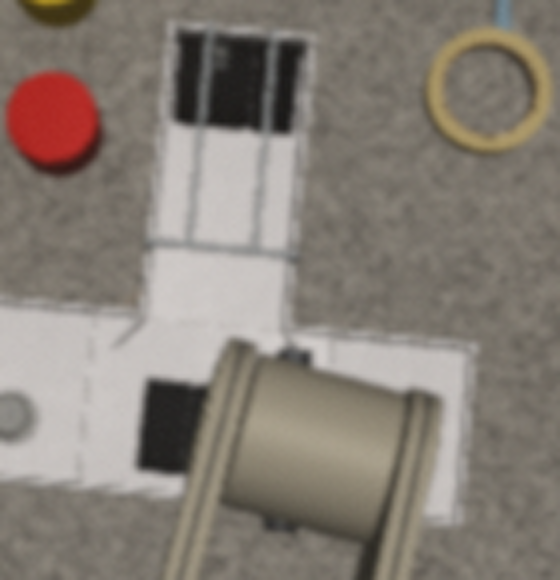

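The top crop shows the jar's lid end at about (143,425). From the mask its end is near rack y 48, so it's centred on the mouth. Next I'll back off, rise and turn to push along x.

```bash
python3 - <<'E'
from h import *
q=np.degrees(P0[2])
plan([(W(-8.4,-85,66),90+q),(W(-8.4,-85,170),90+q),(W(-88,0,170),180+q)])
E
```

```text
t 7.9 rack xy [ -8.4 -61.2] [456.2 -72.3  66.5] [180.    0.   85.1] [-0.6 -0.8 -0.7] 40.2
[-0.059, -0.0, 0.001] [0.0, 0.0, 0.0]
[-0.059, -0.0, -0.259] [0.0, 0.0, 0.0]
[0.154, -0.199, -0.259] [0.0, 0.0, -0.25]
```

Emit:
carry_out:
  increments: [-0.059,0,0,0,0,0,-0.06,-0.059,0,-0.1,0,0,0,-0.06,-0.059,0,-0.2,0,0,0,-0.06,-0.059,-0.02,-0.26,0,0,-0.02,-0.06,-0.02,-0.06,-0.26,0,0,-0.048,0.18,0.03,-0.12,-0.26,0,0,-0.076,0.18,0.07,-0.16,-0.26,0,0,-0.104,0.18,0.12,-0.19,-0.26,0,0,-0.132,0.18,0.154,-0.199,-0.26,0,0,-0.16,0.18,0.154,-0.199,-0.26,0,0,-0.188,0.18]

```text
time: 9.15
tool_pos: [381.9, -3.5, 170.6]
tcp_rot: [180.0, 0.0, 153.2]
ft_force: [0.2, 0.2, 0.3]
finger_gap: 50.2
grip_force: 0.0
```

```bash
python3 - <<'E'
from h import *
q=np.degrees(P0[2])
a=snap('top','t6.png');lying('t6.png',(205,275,215,300))
plan([(W(-88,0,170),180+q),(W(-88,0,70),180+q)])
E
```

```text
corners [[-41.0, 47.1], [25.3, 46.1], [23.8, -46.3], [-42.5, -44.9]] centre [-8.6  0.5] axis tilt deg -0.9300445967184363
t 9.2 rack xy [-88.2   0.5] [382.   -3.8 170.6] [180.    0.  153.7] [0.2 0.2 0.4] 50.3
[-0.001, -0.001, 0.002] [0.0, 0.0, -0.059]
[-0.001, -0.001, 0.252] [0.0, 0.0, -0.059]
```

Emit:
carry_out:
  increments: [0,0,0.05,0,0,-0.03,0.18,0,0,0.15,0,0,-0.059,0.18,0,0,0.25,0,0,-0.059,0.18,0,0,0.255,0,0,-0.059,0.18,-0.03,0,0.255,0,0,-0.059,0.18,-0.05,0,0.255,0,0,-0.059,0.18,-0.06,0,0.255,0,0,-0.059,0.18,-0.06,0,0.255,0,0,-0.059,0.18,-0.06,0,0.255,0,0,-0.059,0.18,-0.06,0,0.255,0,0,-0.059,0.18]

```text
time: 10.45
tool_pos: [403.2, -15.2, 68.5]
tcp_rot: [180.0, -0.0, 174.0]
ft_force: [-0.4, 0.1, -0.8]
finger_gap: 50.6
grip_force: 0.0
```

```bash
python3 - <<'E'
from h import *
q=np.degrees(P0[2])
plan([(W(35,0,68),180+q)])
a=snap('top','t7.png');lying('t7.png',(205,275,215,300))
E
```

```text
t 10.45 rack xy [-66.1  -9. ] [403.2 -15.2  68.5] [180.  -0. 174.] [-0.4  0.1 -0.8] 50.6
[-0.252, 0.027, 0.001] [0.0, -0.0, -0.003]
corners [[-30.5, 46.9], [25.3, 46.1], [23.8, -46.3], [-32.0, -45.2]] centre [-3.35   0.375] axis tilt deg -0.9300445967184363
```

Emit:
carry_out:
  increments: [0,0.023,0,0,0,-0.003,0.18,-0.008,0.023,0,0,0,-0.003,0.18,-0.03,0.023,0,0,0,-0.003,0.18,-0.055,0.024,0,0,0,-0.003,0.18,-0.08,0.024,0,0,0,-0.003,0.18,-0.105,0.025,0,0,0,-0.003,0.18,-0.13,0.025,0,0,0,-0.003,0.18,-0.15,0.026,0,0,0,-0.003,0.18,-0.17,0.026,0,0,0,-0.003,0.18,-0.17,0.026,0,0,0,-0.003,0.18]

```text
time: 11.75
tool_pos: [472.6, -12.1, 68.5]
tcp_rot: [-180.0, 0.0, 175.1]
ft_force: [-0.6, 1.0, 0.3]
finger_gap: 50.3
grip_force: 0.0
```

```bash
python3 - <<'E'
from h import *
q=np.degrees(P0[2])
plan([(W(35,0,68),180+q)])
a=snap('top','t8.png');b=snap('side','s8.png')
cv2.imwrite('pics/8c.png',np.hstack([cv2.resize(x[y0:y0+150,x0:x0+130,::-1],None,fx=3,fy=3,interpolation=cv2.INTER_CUBIC) for x,x0,y0 in((b,200,140),(a,210,130))]))
E
```

```text
t 11.75 rack xy [2.7 0.2] [472.6 -12.1  68.5] [-180.     0.   175.1] [-0.6  1.   0.3] 50.3
[-0.081, -0.001, 0.001] [-0.0, 0.0, 0.0]
```

View pics/8c.png

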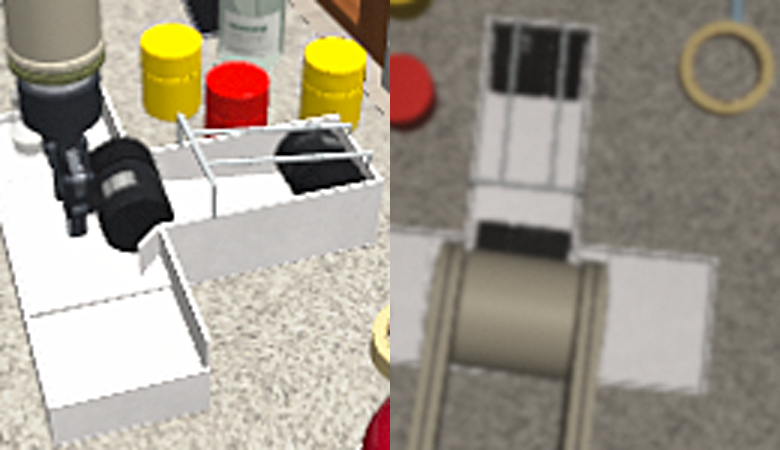

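The side half shows the jar entering between the funnel plates at (135,195). The top half shows its front squarely in the mouth at (525,240). I'll continue gently.

Emit:
carry_out:
  increments: [-0.015,0,0,0,0,0,0.18,-0.03,0,0,0,0,0,0.18,-0.045,0,0,0,0,0,0.18,-0.06,0,0,0,0,0,0.18,-0.075,0,0,0,0,0,0.18,-0.09,0,0,0,0,0,0.18,-0.1,0,0,0,0,0,0.18,-0.1,0,0,0,0,0,0.18,-0.1,0,0,0,0,0,0.18,-0.1,0,0,0,0,0,0.18]

```text
time: 13.1
tool_pos: [511.8, -15.4, 68.4]
tcp_rot: [-180.0, -0.0, 175.1]
ft_force: [0.4, -0.6, -0.2]
finger_gap: 50.2
grip_force: 0.0
```

Emit:
carry_out:
  increments: [0.02,0,-0.05,0,0,0,0.18,0.05,0,-0.15,0,0,0,0.18,0.1,0,-0.25,0,0,0,0.18,0.2,0,-0.3,0,0,0,0.18,0.25,0,-0.3,0,0,0,0.18,0.25,0,-0.3,0,0,0,0.18,0.25,0,-0.3,0,0,0,0.18,0.25,0,-0.3,0,0,0,0.18,0.25,0,-0.3,0,0,0,0.18,0.25,0,-0.3,0,0,0,0.18]

```text
time: 14.35
tool_pos: [412.5, -6.9, 188.2]
tcp_rot: [180.0, -0.0, 175.1]
ft_force: [0.7, 0.4, -0.1]
finger_gap: 50.2
grip_force: 0.0
```

```bash
python3 - <<'E'
from h import *
plan([])
a=snap('top','t9.png');b=snap('side','s9.png')
cv2.imwrite('pics/9c.png',np.hstack([cv2.resize(x[y0:y0+150,x0:x0+130,::-1],None,fx=3,fy=3,interpolation=cv2.INTER_CUBIC) for x,x0,y0 in((b,200,140),(a,180,130))]))
E
```

```text
t 14.35 rack xy [-57.7   0.1] [412.5  -6.9 188.2] [180.   -0.  175.1] [ 0.7  0.4 -0.1] 50.2
```

View pics/9c.png

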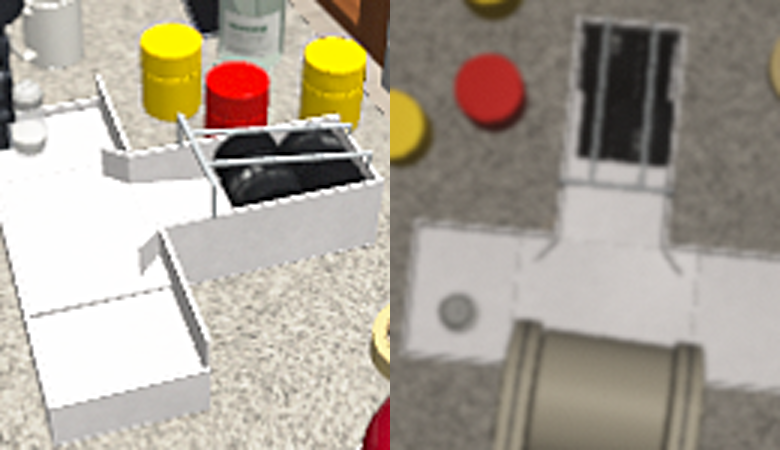

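Both jars lie side by side at the chute's low end: the new one at (255,180) in the side half, the pair at (625,90) in the top half. The shaker is still at (457,312). I'll check that nothing is moving, then hand in.

```bash
python3 - <<'E'
from h import *
a=cv2.imread('pics/s9.png').astype(int)[170:225,260:330]
for _ in range(10): b=viewer.snapshot('side')
d=np.abs(np.array(b)[170:225,260:330,::-1].astype(int)-a);print(d.max(),d.mean())
A=cv2.imread('pics/t9.png'); lying('t9.png',(130,190,240,285),62)
if d.mean()<4: print(order.hand_in())
E
```

```text
15 1.1721212121212121
corners [[164.7, 22.8], [307.2, 22.0], [306.9, -23.0], [164.4, -21.8]] centre [ 2.3580000e+02 -8.8817842e-16] axis tilt deg -0.3819662047290399
the job is handed in; nothing more can be done
None
```

I tipped the black jar out of the right bay, slid it square to the mouth and rolled it down the chute; it now lies at rest beside the old jar at the low end, the shaker looks undisturbed, and I handed the job in at about 15 s of the 53 s allowed.

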